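# Clamp the plaster mould in its jig

## Task

Get the closed plaster mould ready for casting: with the fingertips push it along its rails until it is fully home against the back fence, and only then push the clamp's black lever over, past its dead point, until it snaps down into lock with the rubber foot pressing on the mould. Only push: do not lift or tip the mould, leave the jars, cups, bowl and tools around it where they are, and finish with the hand clear.

Things in the scene. Friction and masses are not known exactly. Their poses are not given: they have to be found in the camera images.
- jig: Clamping jig, screwed to the table: plywood board 18 mm thick. Origin: on the table surface, under the channel's centre line; the board spans x -112 to 112, y -85 to 180 mm. x: along the channel, away from the robot, to the fence; y: to the clamp's side; z up. Two rails along x, 15 mm high, 12 mm wide, inner faces at y -59.5 and +59.5 mm, guide the mould (4.5 mm play each side).
- fence (a point): Top middle of the back fence's front face (jig x +90, y 0, z +63 mm); the fence stands 45 mm above the board and stops the mould. Axes as the jig's.
- clamp_bracket (a point): Foot of the steel toggle clamp's bracket on the board (jig x +65, y +125, z +18 mm): foot plate 50 (x) x 90 (y) mm; above it two cheeks, 31 mm over both in x, y +81 to +161 mm, up to 160 mm above the table. Lever and pressing arm swing in the upright plane jig x = +65 mm.
- mould: Closed, empty two-part plaster casting mould: an off-white block 110 (x) x 110 (y) x 70 mm high with a seam half way up and a 28 mm pouring hole in the middle of the top, 0.5 to 0.9 kg. Origin: centre of the underside, axes along its sides. It stands loose on the jig's board between the rails, 30 to 50 mm short of the fence, and slides when pushed (3 to 8 N, jerks to 15 N as it breaks loose).
- mould_home (a point): Fixed point of the jig, on the board's top (jig x +35, y 0, z +18 mm): where the mould's origin is when the mould is fully home, touching the fence (up to 4.5 mm aside is fine). Axes as the jig's.
- clamp_lever (a joint): Angle of the hand lever, rad. Near 0: open, upright; grows as it is pushed to the jig's +y, away from the mould, and down. Its elevation above the jig's +y is 1.675 minus this. Starts at 0 to 0.25; stays where left below 0.85; from there a spring resists (3 to 6 N at the handle, would push it back) up to the dead point at 1.25; beyond that it snaps on to its stop at 1.5, locked.
- lever_pivot (a point): Fixed point of the jig: the lever's hinge axis, in the middle of the clamp (jig x +65, y +148, z +148 mm). The axis runs along the jig's x.
- lever_end (a point): Outer end of the lever, on its centre line, 142 mm from the hinge; it moves with the lever. The black round handle, 20 to 22 mm in diameter, reaches from 45 to 142 mm from the hinge; nearer in is a steel bar 12 mm wide.
- clamp_foot: Sprung rubber-tipped foot, 18 mm in diameter, at the end of the clamp's pressing arm. Origin: on the arm, 60 mm from the arm's hinge (jig y +90, z +118 mm); rubber face 37 mm from it along its -z. Arm raised 0.9 rad over the mould when open (top 180, foot's lowest point 135 mm above the table); comes down with the lever and presses on the mould's top, about 10 N when locked.
- glaze_jar: Bystander: green glass jar with white lid, 48 mm across, 45 mm high, beside the jig. Origin: centre of the underside.
- mug: Bystander: terracotta mug, 68 mm across, 70 mm high, handle sticking out at its +y, beside the jig. Origin: centre of the underside.
- oxide_jar: Bystander: amber glass jar with black lid and paper label, 56 mm across, 60 mm high, beside the jig. Origin: centre of the underside.
- bowl: Bystander: white bowl, 130 mm across, 50 mm high. Origin: centre of the underside.
- brush: Bystander: paint brush lying flat, 200 mm long along its x. Origin: on its underside, at the middle.
- rib: Bystander: flat wooden rib, 100 x 55 x 8 mm, lying on the table. Origin: centre of the underside.
- tumbler: Bystander: glass tumbler, 72 mm across, 100 mm high. Origin: centre of the underside.
Mind the look-alikes: they are no part of the job. Leave any blue or orange look-alike of the mould alone.

How it is judged (in metres and radians):
On the way, in this order (a step that is already met when the one before it is completed fails the run):
1. the mould is home against the fence while the lever is still open (x of mould in the frame of mould_home above -0.005 m and angle between the x axis of mould and the x axis of jig, either way round below 0.08 rad and angle between mould's own z axis and vertical below 0.06 rad and value of joint clamp_lever below 0.8 rad), for 0.2 s.
2. the lever has snapped into lock with the mould still home (x of mould in the frame of mould_home above -0.005 m and angle between the x axis of mould and the x axis of jig, either way round below 0.08 rad and angle between mould's own z axis and vertical below 0.06 rad and value of joint clamp_lever above 1.42 rad and contact force between clamp_foot and mould above 4 N), for 0.2 s.
At the end, for the whole second after the job is handed in: The mould stands on the board within 5 mm of the fence and square to it within 0.08 rad, the lever is locked (above 1.42 rad of 1.5), and the rubber foot presses on the mould with more than 4 N; all at rest (all of step 2 and linear speed of mould below 0.02 m/s); the robot touches nothing.
It fails at once if the mould is lifted (more than 10 mm off the board) or tipped (more than 0.2 rad) (height (world z) of mould above 0.028 m or angle between mould's own z axis and vertical above 0.2 rad).
It fails at once if a bystander is moved by more than 30 mm (distance of any of glaze_jar, mug, oxide_jar, bowl, brush, rib, tumbler from where it was at the start of the episode above 0.03 m).
It also fails if it takes over 51 s, if anything falls off the work surface, if the arm or the gripper's body presses on something with over 40 N, if the wrist force passes 120 N, or if a joint passes its speed limit or range.

## Robot

A 6-joint arm with a two-finger parallel gripper is mounted at the origin on the work surface. World frame = base frame: x ahead of the robot, y to its left, z up, the work surface at z = 0. Lengths are in mm, angles in rad, forces in N, time in s.
With the tool pointing down it reaches from about 400 to 825 mm from the base axis. Payload 7 kg.
Tool frame: the origin (TCP) lies at the very end of the fingers, on their centre line; the grasp point (between the pads) lies 19 mm behind it; z points along the fingers, y is the direction in which the jaws open and shut (so a half turn about z gives the same grasp; the last joint's range is limited). The gripper opens to 88 mm and grips with 3 to 60 N. Pads are 19 mm wide; open, the fingers measure 130 mm over their backs; the gripper's body (78 mm by 193 mm) begins 47 mm behind the grasp point.
Start: joints at [0.288, 0.359, 0.012, 0, -1.224, -0.288], TCP at [674.978, -0.019, 226.561] pointing down, gripper open.
Joint ranges: [-3.07, 3.07], [-1.43, 2.12], [-1.02, 1.25], [-3.03, 1.67], [-3.05, -0], [-3.03, 3.03]. Speed limits (rad/s): [2.39, 2.39, 3.01, 3.14, 3.14, 3.14].

## Interface

Orientations are given as a unit quaternion [x, y, z, w].
In Python, from plant import bot gives the robot as it stands. Calls block until the motion is done:
- bot.move_ptp(position, orientation): joint-space move of the TCP to a pose.
- bot.line_to(position, velocity=150, ori=None): straight line of the TCP; ori=None keeps the orientation; velocity is the mean speed in mm/s.
- bot.move_joints(angles): joint-space move.
- bot.move_gripper(opening, force=None): finger opening in mm; force is the grip in N (None keeps the last); returns when the fingers have stopped.
- bot.pause(seconds).
- bot.solve_ik(position, orientation): joint angles nearest the present ones, or None.
- bot.read_state(): the state.
- bot.camera(name): name is "scene" or "side" or "wrist"; returns the picture (400x640x3 uint8, red, green, blue); there is no depth.
- bot.get_calibration(name): a dict with "fx", "fy", "cx", "cy" (pixels), "view" (4x4, takes a point from world to camera coordinates); the wrist camera has in their place "T_tool_cam" (4x4, takes a point from camera to tool coordinates, whose origin is the TCP and whose axes are the flange's). Camera axes: x right, y up, looking along -z (the intrinsics and any distortion apply to the point x, -y, -z); pixel columns grow to the right and rows downward; lengths in mm; the calibration is good to about 2 mm. A picture is of the moment at which its call begins: read the wrist's pose just before it. get_calibration takes no time and is no camera call.
A pose or a line that the arm cannot do raises bot.Unreachable and nothing moves.
- bot.close_job(): hands the job in, once; it reports no verdict.
The state is a dict: "t": time; "joint_pos": joint angles; "qvel": joint speeds; "tau": joint torques, N m; "tcp_pos": TCP position; "eef_rot": TCP orientation; "contact_force": force on the tool from outside, world axes, zero at the start; "moment": the same for the moment, N m; "width": finger opening in mm.
Only numpy, scipy, OpenCV 4.12 (cv2) and the standard library are available. Lean on these libraries where they do the work, as an engineer would, in place of code of your own. Each camera call takes 0.05 s, during which the arm holds its last target.

## Working session

There is one attempt and no reset: what is moved stays moved. The work goes in short steps, each a Python script; the robot and the scene stay as the last script left them, time stands still between calls to the robot, and variables do not carry over. Pictures are saved under pics/ and viewed, and the job is handed in when it is done.

```bash
ls; mkdir -p pics
python3 - <<'E'
from plant import bot
import cv2
for n in ("scene","side","wrist"):
    im=bot.camera(n); cv2.imwrite(f"pics/{n}0.png",im[:,:,::-1]); print(n,bot.get_calibration(n))
s=bot.read_state();print(s)
E
```

```text
pics
scene {'fx': 444.62913298838606, 'fy': 444.62913298838606, 'cx': 325.5645413299357, 'cy': 205.30964483807432, 'view': array([[-2.68599417e-01,  9.63199195e-01,  1.00828855e-02,
         2.08429229e+02],
       [-6.58498505e-01, -1.91249541e-01,  7.27875904e-01,
         2.20986815e+02],
       [ 7.03017832e-01,  1.88867478e-01,  6.85634745e-01,
        -1.86709021e+03],
       [ 0.00000000e+00,  0.00000000e+00,  0.00000000e+00,
         1.00000000e+00]])}
side {'fx': 457.2744971025119, 'fy': 457.2744971025119, 'cx': 319.2742416651928, 'cy': 190.71403886042268, 'view': array([[ 9.99164422e-01, -4.03508316e-02,  6.50145044e-03,
        -5.32828691e+02],
       [ 1.53927156e-02,  5.18867792e-01,  8.54715905e-01,
        -1.40929920e+02],
       [-3.78618908e-02, -8.53901648e-01,  5.19055346e-01,
        -1.63058140e+03],
       [ 0.00000000e+00,  0.00000000e+00,  0.00000000e+00,
         1.00000000e+00]])}
wrist {'fx': 278.43788513635826, 'fy': 278.43788513635826, 'cx': 316.4108265303438, 'cy': 200.43525844787825, 'T_tool_cam': array([[ 5.12744840e-04,  9.50326589e-01,  3.11254096e
[... 264 characters left out ...]
     1.00000000e+00]])}
{'t': 0.15, 'joint_pos': array([ 2.88130600e-01,  3.59235696e-01,  1.12961572e-02, -2.49674577e-04,
       -1.22409748e+00, -2.88086283e-01]), 'qvel': array([ 0.00066791, -0.00211828,  0.00184648,  0.00079071, -0.00079571,
        0.00079039]), 'tau': array([ 1.39394037e-04, -5.83274567e+01,  2.93289685e+01,  7.00122759e+00,
        8.75052094e-03, -9.76538854e-05]), 'tcp_pos': array([ 6.74644457e+02, -4.16592127e-03,  2.25841856e+02]), 'eef_rot': array([-7.07092262e-01,  7.07121018e-01,  3.99097727e-04, -4.89210200e-04]), 'contact_force': array([ 0.59549444, -0.1633959 , -0.59082454]), 'moment': array([0.03302004, 0.02004532, 0.05653109]), 'width': 87.74772762279775}
```

View pics/scene0.png

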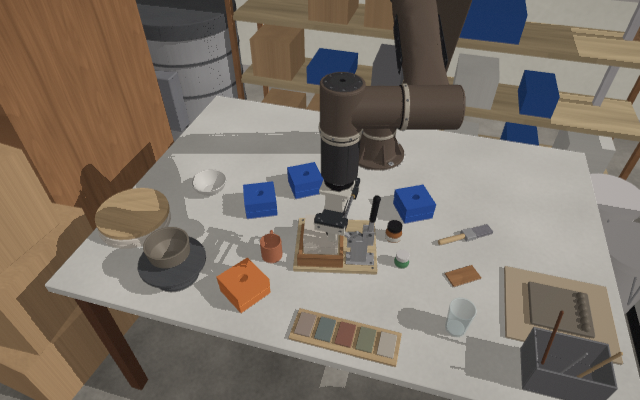

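View pics/side0.png

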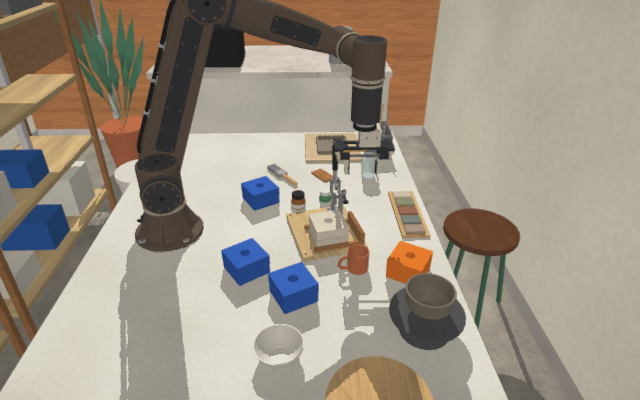

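View pics/wrist0.png

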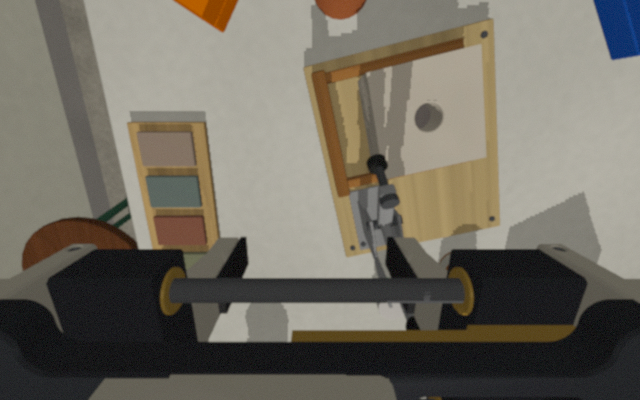

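Run:
```python
import cv2
a=cv2.imread('pics/wrist0.png')[0:280,280:540]; cv2.imwrite('pics/w0c.png',cv2.resize(a,None,fx=2.1,fy=2.1,interpolation=2))
a=cv2.imread('pics/scene0.png')[170:290,270:430]; cv2.imwrite('pics/s0c.png',cv2.resize(a,None,fx=5,fy=5,interpolation=2))
a=cv2.imread('pics/side0.png')[160:280,270:430]; cv2.imwrite('pics/d0c.png',cv2.resize(a,None,fx=5,fy=5,interpolation=2))
```

```text
(no output)
```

View pics/w0c.png

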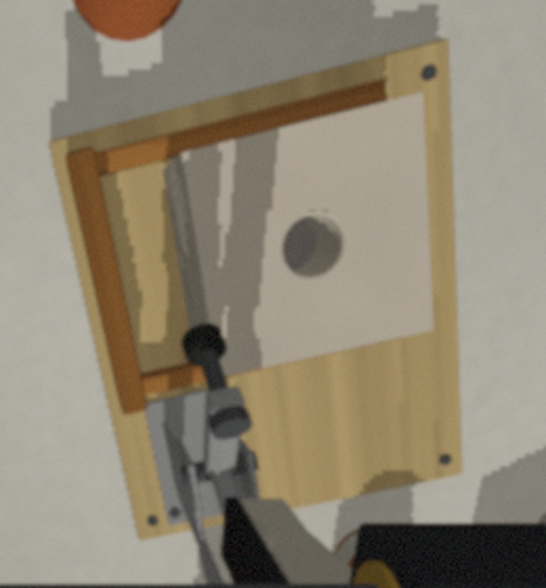

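View pics/s0c.png

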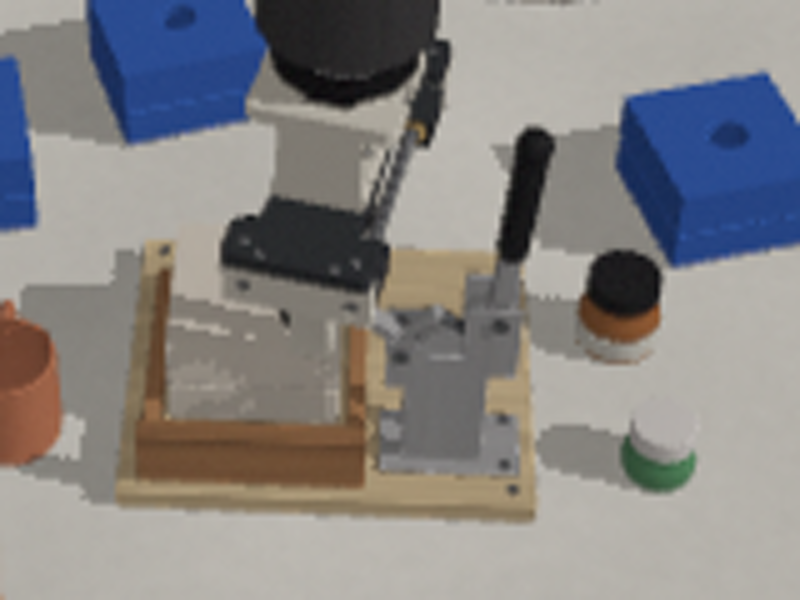

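View pics/d0c.png

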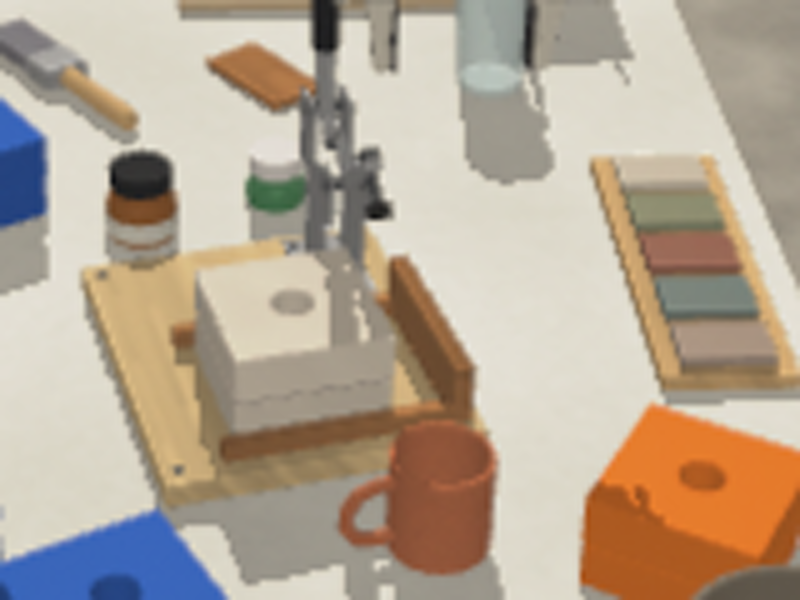

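```bash
cat > h.py <<'E'
from plant import bot
import numpy as np, cv2
from scipy.spatial.transform import Rotation as R
def ray_fixed(n,u,v):
    c=bot.get_calibration(n); V=c['view']; d=np.array([(u-c['cx'])/c['fx'],-(v-c['cy'])/c['fy'],-1])
    return -V[:3,:3].T@V[:3,3], V[:3,:3].T@d
def ray_wrist(u,v,p,q):
    c=bot.get_calibration('wrist');T=c['T_tool_cam'];d=np.array([(u-c['cx'])/c['fx'],-(v-c['cy'])/c['fy'],-1])
    Rw=R.from_quat(q).as_matrix(); return Rw@T[:3,3]+p, Rw@T[:3,:3]@d
def onz(r,z): o,d=r; return o+d*(z-o[2])/d[2]
def proj(n,P):
    c=bot.get_calibration(n);V=c['view'];X=V[:3,:3]@np.array(P)+V[:3,3]
    return np.array([c['cx']+c['fx']*X[0]/-X[2], c['cy']+c['fy']*X[1]/X[2]])
def tri(r1,r2):
    A=np.stack([r1[1],-r2[1]],1); s=np.linalg.lstsq(A,r2[0]-r1[0],rcond=None)[0]
    a=r1[0]+s[0]*r1[1]; b=r2[0]+s[1]*r2[1]; return (a+b)/2,np.linalg.norm(a-b)
E
python3 - <<'E'
from h import *
np.set_printoptions(precision=1,suppress=True)
s=bot.read_state();p,q=s['tcp_pos'],s['eef_rot']
C=[onz(ray_wrist(u,v,p,q),18)[:2] for u,v in [(493.3,19),(500,224.8),(345.7,257),(303.8,67.6)]]
C=np.array(C); print('board (-,-)(-,+)(+,+)(+,-)',C, [np.linalg.norm(C[i]-C[i-1]) for i in range(4)])
ex=C[2]-C[1]+C[3]-C[0]; ey=C[1]-C[0]+C[2]-C[3]; print('yaw',np.arctan2(ex[1],ex[0]),np.arctan2(-ey[0],ey[1]))
M=np.array([[-112,-85],[-112,180],[112,180],[112,-85]])
c=C.mean(0);m=M.mean(0);
H=(M-m).T@(C-c);U,S,Vt=np.linalg.svd(H);Rr=Vt.T@U.T;o=c-Rr@m; print('jig yaw',np.arctan2(Rr[1,0],Rr[0,0]),'org',o,'resid',C-(M@Rr.T+o))
for uv in [(481.9,44.3),(486.7,157.1),(429.3,117)]:
    P=onz(ray_wrist(*uv,p,q),88)[:2]; print('mould top',P,'jig',Rr.T@(P-o))
# check in side/scene: project corners
for n in('scene','side'):
  for i in range(4): print(n,M[i],proj(n,[*(Rr@M[i]+o),18]))
  print(n,'pivot',proj(n,[*(Rr@[65,148]+o),148]))
  for th in (0,.1,.2,.25):
    e=1.675-th; print(th,proj(n,[*(Rr@[65,148+142*np.cos(e)]+o),148+142*np.sin(e)]))
E
```

```text
board (-,-)(-,+)(+,+)(+,-) [[ 472.5 -183.3]
 [ 412.5   70.9]
 [ 630.7  122.4]
 [ 689.2 -132.7]] [np.float64(222.54864628376774), np.float64(261.19541601222386), np.float64(224.18007112074787), np.float64(261.75164955384133)]
yaw 0.23061023925387186 0.22868978430336703
jig yaw 0.22949504935067055 org [562.1 -76.9] resid [[ 0.2  1.9]
 [ 0.5 -2. ]
 [ 0.5 -1.4]
 [-1.2  1.5]]
mould top [ 518.  -143.8] jig [-58.1 -55.1]
mould top [493.  -37.1] jig [-58.1  54.5]
mould top [559.4 -77.9] jig [-2.8 -0.4]
scene [-112  -85] [298.  217.2]
scene [-112  180] [373.8 220. ]
scene [112 180] [376.4 270.8]
scene [112 -85] [291.7 267.4]
scene pivot [368.9 230.8]
0 [367.5 195.7]
0.1 [372.6 195.7]
0.2 [377.7 196. ]
0.25 [380.2 196.4]
side [-112  -85] [302.8 256.9]
side [-112  180] [285.9 212.6]
side [112 180] [343.3 204.2]
side [112 -85] [367.8 245.8]
side pivot [334.8 180.4]
0 [337.1 146.6]
0.1 [335.9 144.7]
0.2 [334.7 143.1]
0.25 [334.1 142.5]
```

The target is the off-white block on the board: wrist (430,117), side (328,228). The look-alikes are the blue blocks at scene (260,200), (305,180), (415,203) and the orange one at (244,285). The wrist and side crops confirm the choice. The board measures 222x261 mm (true size 224x265) with yaw 0.229, and the mould is about 38 mm short. Next I'll approach the front face with two fingertips.

```bash
cat >> h.py <<'E'
YAW=0.2295; O=np.array([562.1,-76.9])
c_,s_=np.cos(YAW),np.sin(YAW); RJ=np.array([[c_,-s_],[s_,c_]])
def W(x,y,z): return [*(RJ@np.array([x,y])+O),z]
def J(P): return np.r_[RJ.T@(np.array(P[:2])-O),P[2]]
def Q(xdir): # tool x along jig 2-vector, z down
    x=np.r_[RJ@np.array(xdir,float),0];z=np.array([0,0,-1.]);return R.from_matrix(np.stack([x,np.cross(z,x),z],1)).as_quat()
QP=Q([-1,0]); QL=Q([0,-1])
def fJ(s): return np.r_[RJ.T@s['contact_force'][:2],s['contact_force'][2]]
E
python3 - <<'E'
from h import *
np.set_printoptions(precision=2,suppress=True)
p=bot.read_state()['tcp_pos']
bot.line_to([p[0],p[1],400],velocity=250)
print(bot.solve_ik(W(-100,0,250),QP),bot.solve_ik(W(65,110,250),QL))
bot.move_ptp(W(-100,0,250),QP)
bot.move_gripper(60)
bot.line_to(W(-100,0,130),velocity=150)
s=bot.read_state();print(s['t'],J(s['tcp_pos']),fJ(s),s['width'])
for n in ('scene','side','wrist'): cv2.imwrite(f'pics/{n}1.png',bot.camera(n)[:,:,::-1])
E
```

```text
[ 0.2   0.01 -0.37  0.   -1.19 -1.55] [ 0.4   0.23 -0.12  0.   -1.23 -0.17]
3.7917 [-99.42  -0.11 130.7 ] [ 0.33 -0.13  0.09] 60.12765112205852
```

View pics/scene1.png

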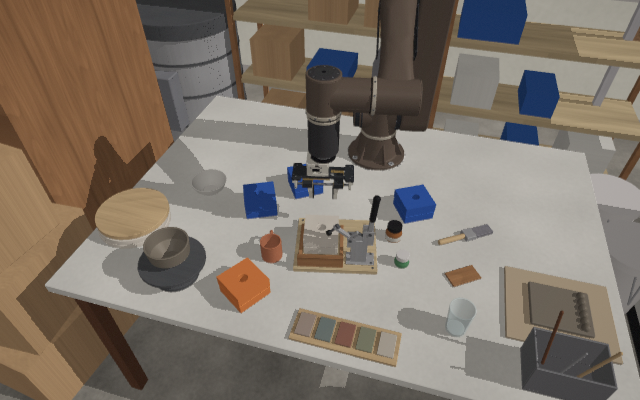

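View pics/wrist1.png

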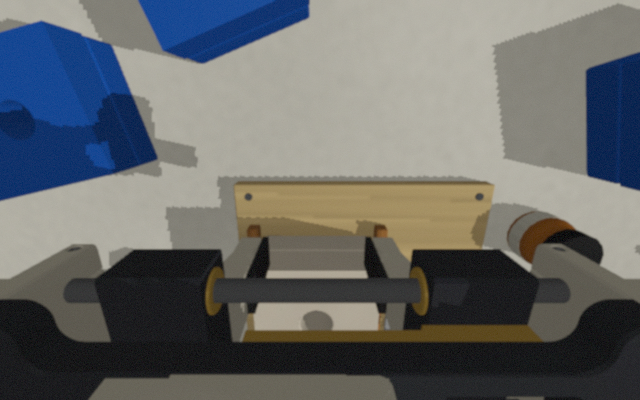

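View pics/side1.png

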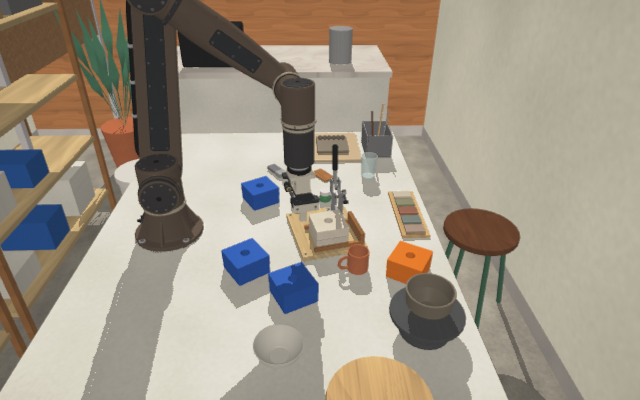

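The wrist view shows the rails' ends at (253,231) and (381,231), symmetric about the fingers, so we're aligned. I'll check how close the blue block at scene (305,180) is before descending.

Run:
```python
from h import *
np.set_printoptions(precision=1,suppress=True)
for uv in [(322,178),(317,166),(288,167),(299,180)]: print('blue top',J(onz(ray_fixed('scene',*uv),70)))
for uv in [(322,193)]: print('blue base',J(onz(ray_fixed('scene',*uv),0)))
for uv in [(277,178),(243,187),(252,206),(279,196)][:2]: print('amber/blue R',J(onz(ray_fixed('side',*uv),70)))
for uv in [(229,184),(242,181)]: print('side blue1',uv,J(onz(ray_fixed('side',*uv),70)))
```

```text
blue top [-268.    -8.6   70. ]
blue top [-337.9  -30.9   70. ]
blue top [-325.7 -139.9   70. ]
blue top [-252.1  -91.9   70. ]
blue base [-263.8   -8.     0. ]
amber/blue R [-109.9  353.6   70. ]
amber/blue R [-249.1  318.4   70. ]
side blue1 (229, 184) [-298.6  354.9   70. ]
side blue1 (242, 181) [-247.   365.3   70. ]
```

Run:
```python
from h import *
np.set_printoptions(precision=1,suppress=True)
bot.line_to(W(-98,0,42),velocity=120)
s=bot.read_state();b=fJ(s);print(s['t'],J(s['tcp_pos']),b)
x=-98; hit=0
while x<-15:
    x+=3 if x<-42 else 1.5
    bot.line_to(W(x,0,42),velocity=40)
    s=bot.read_state();f=fJ(s)-b; P=J(s['tcp_pos']); print(x,P,f)
    if f[0]<-20: 
        break
print(s['t'])
```

```text
4.825 [-97.5  -0.1  42.5] [-0.5 -0.7  0.1]
-95 [-94.3  -0.   42.6] [1.3 0.1 0.2]
-92 [-91.7  -0.   42.1] [1.  0.3 0.7]
-89 [-88.8  -0.   42. ] [ 0.5  0.9 -0.5]
-86 [-85.8  -0.   42. ] [0.7 1.1 0.7]
-83 [-82.8  -0.   42. ] [ 0.8  1.5 -0.1]
-80 [-79.8  -0.   42. ] [ 0.7  1.1 -0.9]
-77 [-76.8  -0.   42. ] [0.5 1.  0.3]
-74 [-73.8   0.   42. ] [0.2 0.6 0.2]
-71 [-70.8   0.   42. ] [ 0.2 -0.4 -0.1]
-68 [-68.   -0.   41.9] [-0.2 -0.1  0.3]
-65 [-66.3   0.   41.7] [-4.9  0.8  2.8]
-62 [-62.6  -0.   41.7] [-2.8 -1.2 -2.3]
-59 [-59.    0.   41.8] [-2.8  1.4 -2.2]
-56 [-55.8   0.   42. ] [-1.9  0.7 -1.6]
-53 [-52.8  -0.   42. ] [-1.4  0.8 -1.5]
-50 [-49.8  -0.   42. ] [-2.2  1.  -0.5]
-47 [-46.8  -0.   42. ] [-1.7  0.3 -1.1]
-44 [-43.8  -0.   42. ] [-2.   0.6  0. ]
-41 [-40.8  -0.   42. ] [-2.7 -0.  -1.3]
-39.5 [-39.7   0.   42. ] [-5.3  0.7  0.4]
-38.0 [-37.9  -0.   42. ] [-3.2  0.6 -0.2]
-36.5 [-36.4   0.   42. ] [-2.   0.6 -0.2]
-35.0 [-34.9   0.   42. ] [-2.2  0.7 -0.3]
-33.5 [-33.4   0.   42. ] [-2.2  1.6 -0.4]
-32.0 [-31.9  -0.   42. ] [-2.9  1.3 -0.1]
-30.5 [-30.8  -0.   42. ] [-5.   1.   1.4]
-29.0 [-31.   -0.   41.9] [-9.1  1.3  6.1]
-27.5 [-31.   -0.   41.8] [-14.8   2.4   9.5]
-26.0 [-31.1  -0.   41.6] [-17.3   1.7  14.1]
-24.5 [-31.2  -0.1  41.4] [-22.1   3.2  17. ]
12.325
```

It stopped hard at TCP x ≈ -31 (expected about -29.5), with force rising to 22 N, which means it has reached the fence. I'll back off and look.

Run:
```python
from h import *
bot.line_to(W(-60,0,42),velocity=100)
bot.line_to(W(-75,0,330),velocity=300)
s=bot.read_state();np.save('p2.npy',np.r_[s['tcp_pos'],s['eef_rot']]);print(s['t'],J(s['tcp_pos']))
for n in ('scene','side','wrist'): cv2.imwrite(f'pics/{n}2.png',bot.camera(n)[:,:,::-1])
a=cv2.imread('pics/side2.png')[140:280,270:430]; b=cv2.imread('pics/scene2.png')[170:290,270:430]
cv2.imwrite('pics/d2c.png',cv2.resize(a,None,fx=4,fy=4,interpolation=2)); cv2.imwrite('pics/s2c.png',cv2.resize(b,None,fx=5,fy=5,interpolation=2))
```

```text
13.9417 [-7.54663355e+01  3.01922865e-01  3.28338621e+02]
```

View pics/d2c.png

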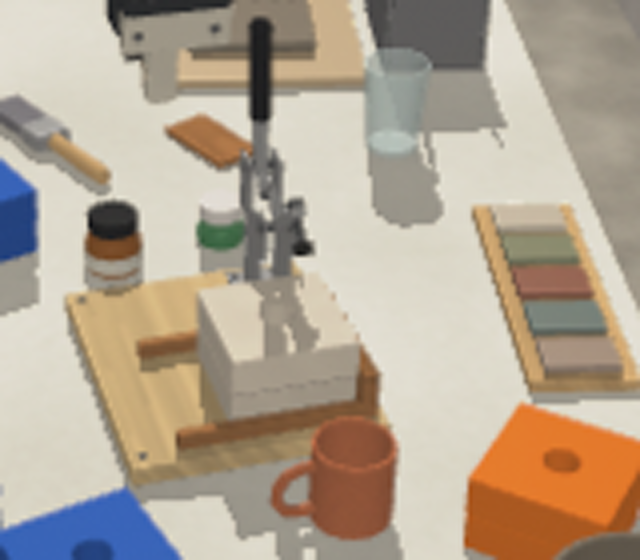

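View pics/s2c.png

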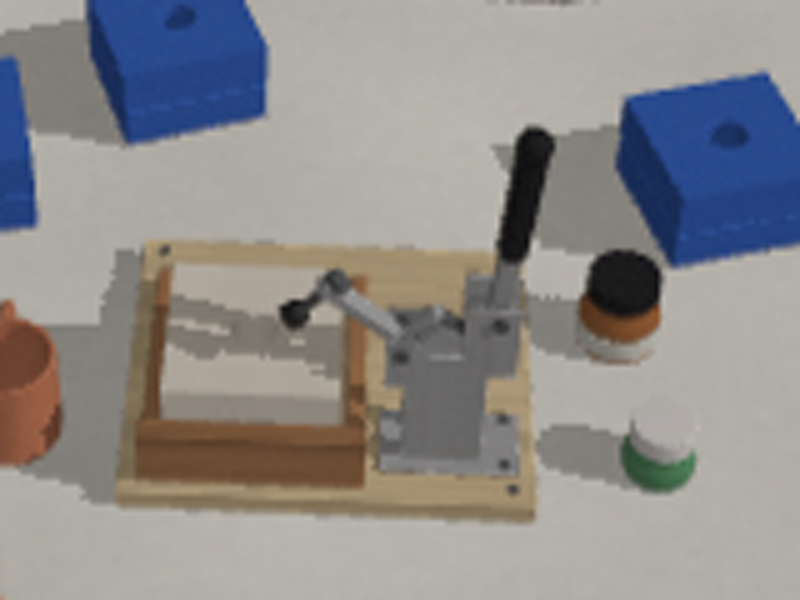

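View pics/wrist2.png

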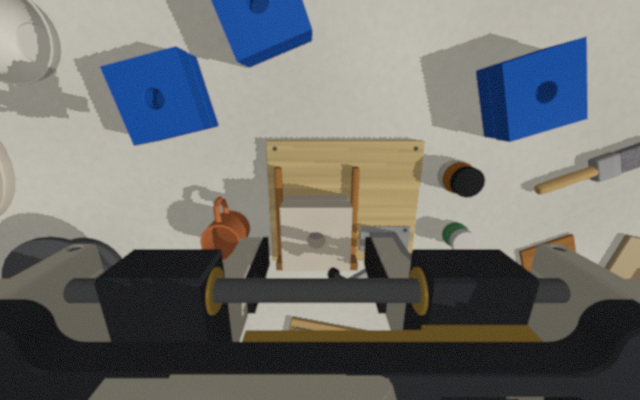

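Run:
```python
from h import *
np.set_printoptions(precision=1,suppress=True)
a=np.load('p2.npy');p,q=a[:3],a[3:]
im=cv2.imread('pics/wrist2.png'); cv2.imwrite('pics/w2c.png',cv2.resize(im[130:290,250:430],None,fx=4,fy=3.7,interpolation=2))
for uv in [(281,205.5),(353,207.5),(316,239)]: print('mould',J(onz(ray_wrist(*uv,p,q),88)))
for uv in [(268,141),(423,141)]: print('board edge',J(onz(ray_wrist(*uv,p,q),18)))
# scene handle tip & pivot
for th in (0,.1,.15,.2,.25):
    e=1.675-th; print(th,proj('scene',W(65,148+131*np.cos(e),148+131*np.sin(e))))
print('obs tip',270+536/5,170+140/5)
# intersect scene ray with plane jig x=65
for uv in [(377.2,198),(372.4,221)]:
    o,d=ray_fixed('scene',*uv);n=np.r_[RJ[:,0],0];P0=np.array(W(65,0,0));P=J(o+d*(n@(P0-o))/(n@d));print(P,'theta',1.675-np.arctan2(P[2]-148,P[1]-148),np.hypot(P[2]-148,P[1]-148))
```

```text
mould [-23.  -53.3  88. ]
mould [-19.8  55.7  88. ]
mould [32.7 -0.4 88. ]
board edge [-111.7  -79.8   18. ]
board edge [-111.7  176.5   18. ]
0 [367.6 198.6]
0.1 [372.3 198.6]
0.15 [374.6 198.7]
0.2 [376.9 198.9]
0.25 [379.2 199.2]
obs tip 377.2 198.0
[ 65.  160.9 282. ] theta 0.20035620860082726 134.5885163369803
[ 65.  155.1 190.4] theta 0.2694192459827822 42.94228661208254
```

View pics/w2c.png

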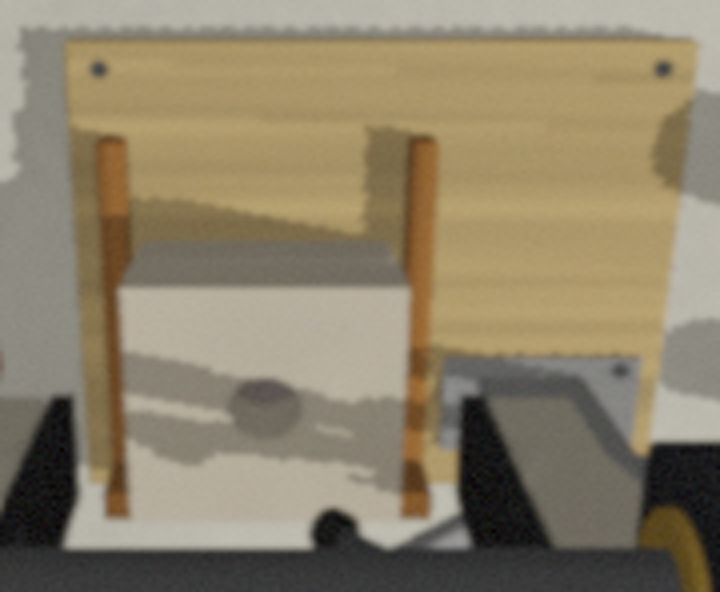

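The mould is home: front edge at jig x ≈ -21 (ideal -20), level and square. The lever is at about 0.2 rad. Next I'll close the fingers and sweep the lever along its arc.

Run:
```python
from h import *
np.set_printoptions(precision=1,suppress=True)
bot.move_gripper(0,10)
bot.line_to(W(-75,0,380),velocity=300)
bot.move_ptp(W(65,112,380),QL)
bot.line_to(W(65,112,248),velocity=150)
s=bot.read_state();b=fJ(s);print(s['t'],J(s['tcp_pos']),b,s['width'])
r=100;ok=True
for th in np.arange(0.05,1.47,0.05):
    e=1.675-th
    y=148+r*np.cos(e)-11*np.sin(e)-9.5; z=148+r*np.sin(e)+11*np.cos(e)
    bot.line_to(W(65,y,z),velocity=60)
    s=bot.read_state();f=fJ(s)-b;print(round(th,2),J(s['tcp_pos']),f)
    if np.linalg.norm(f)>30: print('STOP');break
print(s['t'])
for n in ('scene','side'): cv2.imwrite(f'pics/{n}3.png',bot.camera(n)[:,:,::-1])
a=cv2.imread('pics/side3.png')[100:280,250:430]; b=cv2.imread('pics/scene3.png')[150:290,270:430]
cv2.imwrite('pics/d3c.png',cv2.resize(a,None,fx=3.3,fy=3.3,interpolation=2)); cv2.imwrite('pics/s3c.png',cv2.resize(b,None,fx=4,fy=4,interpolation=2))
```

```text
17.7667 [ 65.6 111.9 249.1] [-0.8 -0.9 -0.2] 0.12972421632049164
0.05 [ 65.1 122.7 247.7] [1.3 0.8 0.2]
0.1 [ 65.1 127.4 248.1] [0.6 0.9 0.5]
0.15 [ 65.  132.3 248.4] [-0.   0.4  0.8]
0.2 [ 65.  137.4 248.6] [0.9 0.6 0. ]
0.25 [ 65.  142.4 248.5] [0.7 1.5 0.3]
0.3 [ 65.  147.5 248.2] [ 1.  1. -0.]
0.35 [ 65.  152.5 247.6] [ 0.2  0.8 -0.5]
0.4 [ 65.  157.5 246.8] [ 0.9  0.7 -0. ]
0.45 [ 65.  162.3 245.7] [0.8 0.4 0.1]
0.5 [ 65.  167.2 244.4] [0.5 1.3 0.5]
0.55 [ 65.  172.  242.8] [0.8 0.3 0.1]
0.6 [ 65.  176.7 241. ] [1.4 1.1 0.9]
0.65 [ 64.9 181.3 239. ] [0.  1.4 0.4]
0.7 [ 64.9 185.8 236.7] [0.  1.3 1.4]
0.75 [ 64.9 190.2 234.3] [0.  0.4 0. ]
0.8 [ 64.9 194.4 231.5] [1.4 0.2 0.9]
0.85 [ 64.9 198.5 228.7] [ 0.4  1.3 -0.5]
0.9 [ 65.  202.4 225.7] [0.8 0.3 0.2]
0.95 [ 65.1 206.2 222.5] [0.8 0.7 1.3]
1.0 [ 65.1 209.9 219. ] [ 0.7 -0.3  1.9]
1.05 [ 65.  213.4 215.2] [ 1.3 -0.1  2.4]
1.1 [ 65.  216.7 211.3] [1.7 0.3 1.1]
1.15 [ 64.9 219.9 207.2] [2.1 1.3 0.8]
1.2 [ 64.7 222.7 203. ] [ 0.9  2.2 -0.2]
1.25 [ 64.6 225.2 198.6] [ 0.8  1.6 -0.4]
1.3 [ 64.7 227.6 194.4] [0.8 1.2 0.4]
1.35 [ 64.8 229.8 190. ] [0.9 0.9 0.4]
1.4 [ 64.7 231.8 185.3] [ 1.2  0.8 -0.3]
1.45 [ 64.8 233.6 180.6] [0.1 1.1 1. ]
25.0833
```

View pics/s3c.png

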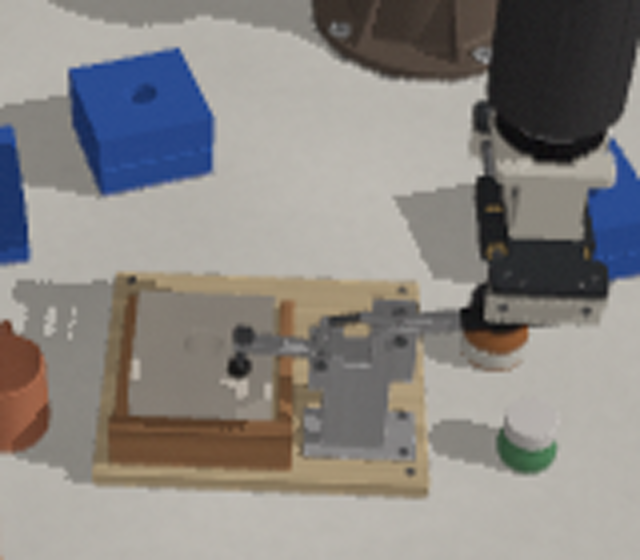

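View pics/d3c.png

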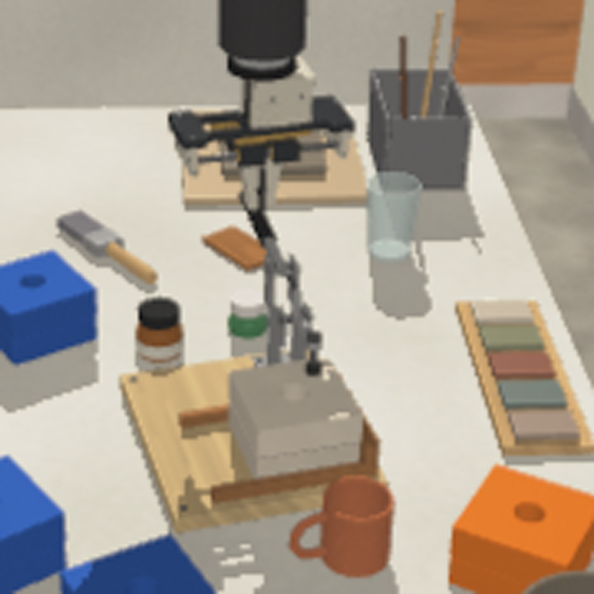

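Forces peaked near θ≈1.05 and dropped after 1.2, and the scene view shows the lever low. I'll retreat straight up and verify.

Run:
```python
from h import *
np.set_printoptions(precision=2,suppress=True)
bot.line_to(W(65,225,300),velocity=150)
bot.line_to(W(-60,210,380),velocity=250)
s=bot.read_state();np.save('p4.npy',np.r_[s['tcp_pos'],s['eef_rot']]);print(s['t'],J(s['tcp_pos']),fJ(s))
for n in ('scene','side','wrist'): cv2.imwrite(f'pics/{n}4.png',bot.camera(n)[:,:,::-1])
a=cv2.imread('pics/side4.png')[150:270,270:400]; b=cv2.imread('pics/scene4.png')[190:290,280:430]
cv2.imwrite('pics/d4c.png',cv2.resize(a,None,fx=5,fy=5,interpolation=2)); cv2.imwrite('pics/s4c.png',cv2.resize(b,None,fx=5,fy=5,interpolation=2))
for n in('scene','side'):
  for th in(1.1,1.3,1.4,1.5):
    e=1.675-th;print(n,th,[proj(n,W(65,148+r*np.cos(e),148+r*np.sin(e))) for r in (45,142)])
```

```text
26.875 [-59.81 210.27 379.02] [ 0.25  0.22 -0.69]
scene 1.1 [array([382.29, 225.64]), array([412.45, 213.92])]
scene 1.3 [array([383.41, 227.56]), array([415.67, 220.27])]
scene 1.4 [array([383.75, 228.57]), array([416.54, 223.56])]
scene 1.5 [array([383.94, 229.6 ]), array([416.91, 226.87])]
side 1.1 [array([331.95, 169.54]), array([325.93, 146.97])]
side 1.3 [array([331.58, 170.94]), array([324.88, 151.55])]
side 1.4 [array([331.44, 171.77]), array([324.5 , 154.22])]
side 1.5 [array([331.34, 172.69]), array([324.23, 157.1 ])]
```

View pics/s4c.png

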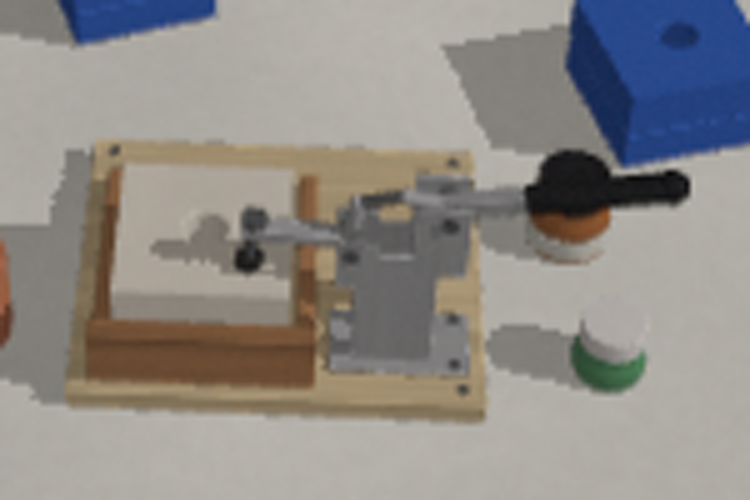

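View pics/d4c.png

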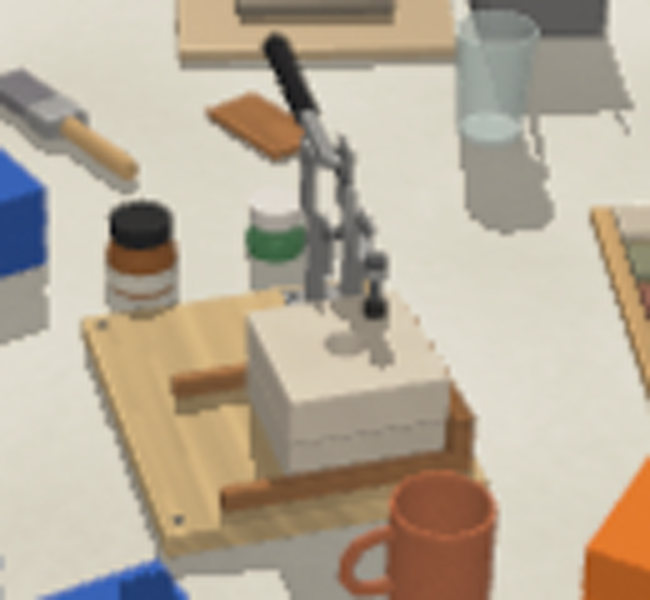

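View pics/wrist4.png

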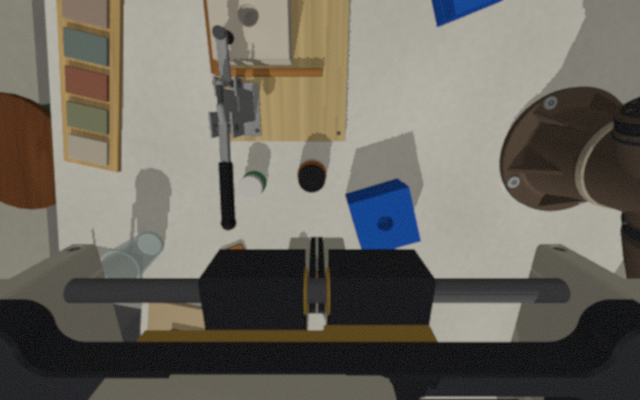

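Run:
```python
from h import *
np.set_printoptions(precision=1,suppress=True)
for n,ox,oy in(('scene',280,190),('side',270,150)):
  for P in [(65,30,88),(65,30,98),(65,30,118),(90,-55,88),(90,55,88),(-20,-55,88),(-20,55,88)]: print(n,P,(proj(n,W(*P))-[ox,oy])*5)
a=cv2.imread('pics/side4.png')[190:240,310:370]; b=cv2.imread('pics/scene4.png')[215:265,295:355]
cv2.imwrite('pics/f4.png',np.hstack([cv2.resize(x,(400,333),interpolation=cv2.INTER_CUBIC) for x in(a,b)]))
```

```text
scene (65, 30, 88) [246.3 263.7]
scene (65, 30, 98) [246.6 252.8]
scene (65, 30, 118) [247.1 230.7]
scene (90, -55, 88) [106.2 288.8]
scene (90, 55, 88) [285.7 295.7]
scene (-20, -55, 88) [120.2 160.9]
scene (-20, 55, 88) [289.7 167.2]
side (65, 30, 88) [372.4 309.6]
side (65, 30, 98) [372.9 297.5]
side (65, 30, 118) [374.  273.2]
side (90, -55, 88) [448.3 373.4]
side (90, 55, 88) [395.2 285.2]
side (-20, -55, 88) [289.1 398.7]
side (-20, 55, 88) [244.3 307.7]
```

View pics/f4.png

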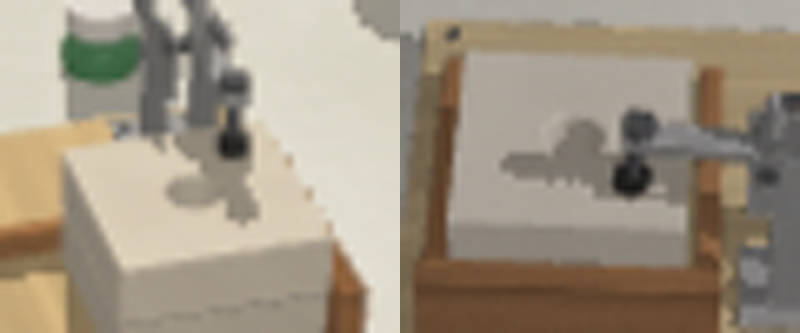

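Every corner matches the home position, the lever end matches θ=1.5, and the foot sits at the mould-top height. I'm handing the job in.

Run:
```python
from plant import bot
print(bot.close_job(), bot.read_state()['t'])
```

```text
the job is handed in; nothing more can be done
the job is handed in; nothing more can be done
```

The mould is home against the fence, the clamp lever is locked down, and I handed the job in at about 27 s of the allowed 51 s. The hand-in gave no verdict.

**Mould:** I pushed it about 36 mm with two fingertips until the force rose steeply to about 22 N against the fence. The camera then put its front edge at jig x -20 to -23 mm (ideal -20). My two readings along that edge differ by about 3 mm, which is within measuring noise, and by eye the edge looks square.

**Lever:** With the closed fingertips I swept it over along its arc. In the last pictures its end sits at the pixels expected for 1.5 rad: (416, 227) in the scene view against a predicted (417, 227), with the side view agreeing to about 2 px. The foot's rubber face is where the top of the mould should be in both views.

**Hand and bystanders:** The hand is clear, with the wrist force back at its zero level. The jars and mug beside the jig look unmoved in the last crops; I didn't measure the bystanders.

**Weaker points:**
- **Foot pressure:** I could only judge it from the pictures, not measure it.
- **Spring resistance:** The force I felt from the lever's spring was only about 2.4 N at the points where I read it, below the stated 3 to 6 N.
- **Board scale:** The board measured about 1% smaller than its true size, so positions are good to a few millimetres.

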